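# Nest the steel parts tubs and park them in the bay

## Robot

A 7-joint arm with a two-finger parallel gripper is mounted at the origin on the work surface. World frame = base frame: x ahead of the robot, y to its left, z up, the work surface at z = 0. Lengths are in m, angles in degrees, forces in N, time in s.
With the tool pointing down it reaches from about 0.4 to 0.875 m from the base axis. Payload 19.3 kg.
Tool frame: the origin (TCP) lies at the centre of the arm's flange, where the gripper is bolted on; the fingertips stand 173 mm ahead of it and the grasp point (between the pads) lies 155 mm ahead of it (r.pinch_z is the distance from the TCP to the grasp point, in m); z points along the fingers, y is the direction in which the jaws open and shut (so a half turn about z gives the same grasp; the last joint's range is limited). The gripper opens to 85 mm and grips with 20 to 120 N. Pads are 22 mm wide; open, the fingers measure 114 mm over their backs; the gripper's body (76 mm by 85 mm) begins 54 mm behind the grasp point. The pads swing forward as they close: fully open they stand 13 mm farther back than shut.
Start: joints at [64.274, 29.874, -2.08, 91.645, 1.215, 58.505, -6.463], TCP at [0.231, -0.581, 0.405] pointing down, gripper open.
Joint ranges: [-166.77, 166.77], [-17.47, 122.26], [-85.68, 81.53], [9.62, 139.38], [-72.42, 252.41], [9.2, 110.78], [-144.41, 144.41]. Speed limits (degrees/s): [108.29, 108.29, 136.94, 136.94, 172.46, 172.46, 172.46].

## Interface

Orientations are given as a 3x3 rotation matrix whose columns are the frame's x, y, z axes.
In Python, from rig import r, optics gives the robot as it stands.
- The arm moves only by the shell command python3 -m handwheel 'ROWS' [FORCE]. ROWS is JSON, a list of rows, each an object with "dp": the shift along the tool's x, y, z in m, a list of three; "rotation": the turn, a rotation vector about the tool's x, y, z in rad, a list of three; "grip": the finger opening in m, from 0 to 0.0854. A call has 1 to 5 rows; each row is the pose to reach, as a shift and turn from the pose commanded when the call began, along the tool's axes at that moment; what a row does not reach only later rows make up. A row lasts 1/8 s, in which the tool goes at most 62.5 mm and 10.7 degrees, less where a joint would pass 70% of its speed; a pose out of reach is approached as far as the arm can. A call with a gripper value outside its range is refused whole. The fingers move at their own pace and stop on an object; FORCE is the grip in N (left out, the last holds). Time passes only in rows, so rows that repeat a pose let the fingers close. It gives the time, the measured TCP pose, the force and the opening at its end, in the units of the state.
- r.get_obs(): the state, without advancing time (a new reading comes with each control period).
- optics.read_camera(name): name is "side" or "top"; returns the picture (480x640x3 uint8, blue, green, red); there is no depth.
- optics.camera_params(name): a dict with "mtx" (3x3 intrinsics, pixels), "dist_coeffs" ([k1, k2, p1, p2, k3] as OpenCV has them; the pictures are not rectified), "view" (4x4, takes a point from world to camera coordinates). Camera axes: x right, y down, z forward; pixel columns grow to the right and rows downward; lengths in m; the calibration is good to about 2 mm. A picture is of the moment at which its call begins. camera_params takes no time and is no camera call.
- r.close_job(): hands the job in, once; it reports no verdict.
The state is a dict: "t": time; "joints": joint angles; "qvel": joint speeds; "joint_efforts": joint torques, N m; "eef_pos": TCP position; "tcp_rot": TCP orientation; "ft_force": force on the tool from outside, world axes, zero at the start; "torque": the same for the moment, N m; "gripper_width": finger opening in m.
Only numpy, scipy, OpenCV 4.12 (cv2) and the standard library are available. Lean on these libraries where they do the work, as an engineer would, in place of code of your own. Each camera call takes 0.05 s, during which the arm holds its last target. There are 200 camera calls.

## Task

Clear the repair bench: slide the wide steel pan along the bench, without lifting it, into the angle-iron bay until it sits against the back bar, and nest the three lugged tubs in it in order of size, each standing flat on the floor of the next larger one (big in the pan, middle in the big, small in the middle). Set the tubs down rather than letting them fall, and leave the spray can, the tool tin and the bearing where they are; whether the pan is slid before or after nesting is up to you.

Things in the scene. Friction and masses are not known exactly. Their poses are not given: they have to be found in the camera images.
- pan: The widest vessel: a round open pan of plain sheet steel, 176 mm outer diameter at the rim, 156 mm at the foot, 56 mm high, wall 3 mm, floor 4 mm thick, about 0.35 kg, with one flat horizontal bar loop on its -x side instead of a lug; at the start the loop faces roughly towards the robot. Origin: centre of the underside, z up.
- pan_loop (a point): Middle of the opening of the pan's loop, 106.5 mm from the pan's axis (pan's -x side) and 50 mm above the bench. The opening is 54 mm wide (pan's y) and about 37 mm long (pan's x); the loop's bar is 10 mm thick.
- tub_big: The big of three loose round open tubs of plain sheet steel, standing upright. Outer diameter 152 mm at the rim, 132 mm at the foot (straight taper), 60 mm high, wall 3 mm, floor 4 mm thick. One flat upright lug (8 mm thick radially, 34 mm wide) stands on the rim on the tub's own +x side, centred 76 mm from the axis, its top 34 mm above the rim. Origin: centre of the underside, z up.
- tub_big_ear (a point): Centre of the big tub's lug, 78 mm above the tub's underside and 16 mm below the lug's top. Axes as the tub's: x points outwards from the tub's axis, across the lug's 8 mm thickness.
- tub_mid: The middle of three loose round open tubs of plain sheet steel, standing upright. Outer diameter 128 mm at the rim, 108 mm at the foot (straight taper), 64 mm high, wall 3 mm, floor 4 mm thick. One flat upright lug (8 mm thick radially, 34 mm wide) stands on the rim on the tub's own +x side, centred 64 mm from the axis, its top 34 mm above the rim. Origin: centre of the underside, z up.
- tub_mid_ear (a point): Centre of the middle tub's lug, 82 mm above the tub's underside and 16 mm below the lug's top. Axes as the tub's: x points outwards from the tub's axis, across the lug's 8 mm thickness.
- tub_small: The small of three loose round open tubs of plain sheet steel, standing upright. Outer diameter 104 mm at the rim, 84 mm at the foot (straight taper), 68 mm high, wall 3 mm, floor 4 mm thick. One flat upright lug (8 mm thick radially, 34 mm wide) stands on the rim on the tub's own +x side, centred 52 mm from the axis, its top 34 mm above the rim. Origin: centre of the underside, z up.
- tub_small_ear (a point): Centre of the small tub's lug, 86 mm above the tub's underside and 16 mm below the lug's top. Axes as the tub's: x points outwards from the tub's axis, across the lug's 8 mm thickness.
- bay: Parking bay fixed to the bench: a U of dark angle-iron bars 25 mm high and 12 mm thick, open towards the robot (its own -x). The back bar's inner face is at +83 mm in x, the side bars' inner faces at +-92 mm in y, running from x = +8 mm to the back bar. Origin, on the bench: the pan's centre when it touches the back bar midway between the side bars. x points into the bay.
- spray_can: Bystander: small spray can, 60 mm diameter, 118 mm high, standing among the tubs. Origin: centre of the underside.
- tool_tin: Bystander: ribbed tin holding tool handles, 74 mm diameter, 114 mm high overall, standing beside the bay. Origin: centre of the underside.
- bearing: Bystander: steel bearing ring lying flat beside the bay, 80 mm outer diameter, 24 mm high. Origin: centre of the underside.

How it is judged:
By the outcome, as a careful person would: the job done as asked, in the order asked, and still so for the second after the job is handed in, with the robot touching nothing.
It also fails if it takes over 72 s, if anything falls off the work surface, if the arm or the gripper's body presses on something with over 40 N, if the wrist force passes 120 N, or if a joint passes its speed limit or range.

## Working session

There is one attempt and no reset: what is moved stays moved. The work goes in short steps, Python scripts to look and compute and a shell command to move; the robot and the scene stay as the last step left them, time stands still between calls to the robot, and variables do not carry over. Pictures are saved under pics/ and viewed, about 8 in all and at most 12, crops included, and the job is handed in when it is done.

```bash
mkdir -p pics; ls
python3 - <<'E'
from rig import r, optics
import cv2
print(r.get_obs())
for n in("top","side"):
    cv2.imwrite(f"pics/{n}0.png",optics.read_camera(n)); p=optics.camera_params(n); print(n,p)
E
```

```text
pics
{'t': 0.0, 'joints': array([64.27346291, 29.90927901, -2.0841105 , 91.67275042,  1.21411073,
       58.50492256, -6.46223102]), 'qvel': array([-0.03309528,  0.04749343, -0.1424064 , -0.07444488,  0.09718265,
        0.04598897,  0.0568374 ]), 'joint_efforts': array([ 4.35295478e-04, -9.27105975e+01,  1.98022708e+00, -3.69932950e+01,
        1.79105939e-02,  8.18092172e-03, -8.37009361e-05]), 'eef_pos': array([ 0.23108702, -0.58056127,  0.4041302 ]), 'tcp_rot': array([[ 9.29090161e-01,  3.69853022e-01, -4.64360623e-04],
       [ 3.69853310e-01, -9.29089587e-01,  1.03387296e-03],
       [-4.90515801e-05, -1.13230651e-03, -9.99999358e-01]]), 'ft_force': array([-0.09160686, -0.93988904,  0.04922635]), 'torque': array([-0.0112496 ,  0.00386712,  0.0284229 ]), 'gripper_width': 0.08483826343861951}
top {'mtx': array([[624.6747221 ,   0.        , 336.22593726],
       [  0.        , 624.6747221 , 241.87038128],
       [  0.        ,   0.        ,   1.        ]]), 'dist_coeffs': array([-0.15118841,  0.        ,  0.        ,  0.        ,  0.        ]), 'view': array([[-0.01195784, -0.99980878, -0.01547289,  0.02918548],
       [-0.9944177 ,  0.01351286, -0.1046463 ,  0.49889579],
       [ 0.10483537,  0.01413517, -0.99438913,  1.55302629],
       [ 0.        ,  0.        ,  0.        ,  1.        ]])}
side {'mtx': array([[534.01121033,   0.        , 323.32624069],
       [  0.        , 534.01121033, 240.00767124],
       [  0.        ,   0.        ,   1.        ]]), 'dist_coeffs': array([-0.12121576,  0.        ,  0.        ,  0.        ,  0.        ]), 'view': array([[-0.92885847, -0.37042079, -0.00322201,  0.47118444],
       [-0.18856015,  0.48027998, -0.85660738,  0.1579061 ],
       [ 0.31885265, -0.79505948, -0.51595873,  0.99486186],
       [ 0.        ,  0.        ,  0.        ,  1.        ]])}
```

View pics/top0.png

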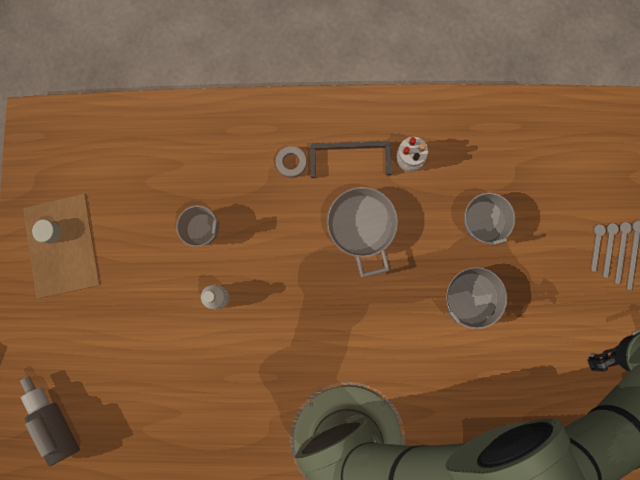

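View pics/side0.png

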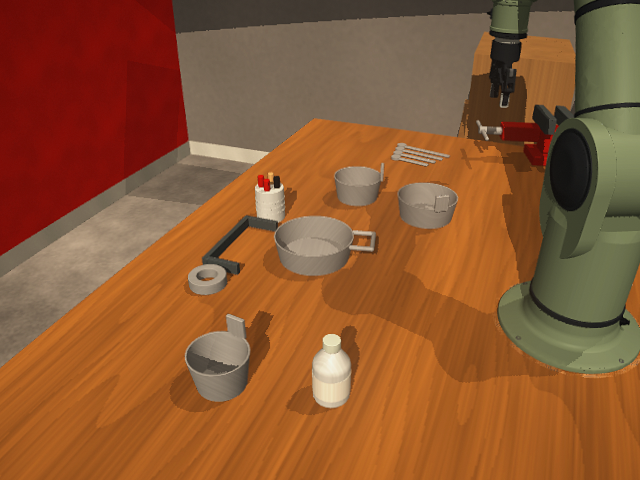

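Top view: pan (362,222) with its loop at (373,263), big tub (477,298), middle (490,218) with lug near (500,240), small (197,226) with lug at (215,228), bay bars at (312–390, 145–177). The side view agrees.

```bash
cat > h.py <<'E'
import numpy as np, cv2
from rig import r, optics
from scipy.optimize import least_squares
def cast(name,px,z):
    p=optics.camera_params(name); V=p["view"]; R,t=V[:3,:3],V[:3,3]
    u=cv2.undistortPoints(np.float64(px).reshape(-1,1,2),p["mtx"],p["dist_coeffs"]).reshape(-1,2)
    d=np.c_[u,np.ones(len(u))]@R; C=-R.T@t
    return (C+d*((z-C[2])/d[:,2])[:,None])[:,:2]
def proj(name,P):
    p=optics.camera_params(name); V=p["view"]
    return cv2.projectPoints(np.float64(P).reshape(-1,1,3),cv2.Rodrigues(V[:3,:3])[0],V[:3,3],p["mtx"],p["dist_coeffs"])[0].reshape(-1,2)
def circ(P,R):
    s=least_squares(lambda c:np.hypot(*(P-c).T)-R,P.mean(0),loss="soft_l1",f_scale=.002)
    return s.x,np.median(abs(s.fun))
def steel(im,s=75):
    h=cv2.cvtColor(im,cv2.COLOR_BGR2HSV); return ((h[...,1]<s)*255).astype(np.uint8)
E
python3 - <<'E'
from h import *
im=optics.read_camera("top"); m=steel(im)
cs=cv2.findContours(m,cv2.RETR_EXTERNAL,cv2.CHAIN_APPROX_NONE)[0]
for n,px,R,h in(("pan",(362,222),.088,.056),("big",(477,298),.076,.06),("mid",(490,218),.064,.064),("small",(197,226),.052,.068),("can",(214,297),.03,.118),("bearing",(291,161),.04,.024),("tin",(412,154),.037,.1)):
    c=min(cs,key=lambda c:np.linalg.norm(c.reshape(-1,2).mean(0)-px) if len(c)>30 else 1e9)
    P=cast("top",c,h); x,e=circ(P,R); d=P-x; far=d[np.argsort(-np.hypot(*d.T))[:8]]
    print(n,len(c),x.round(4),e.round(4),"far",(far.mean(0)).round(3),np.hypot(*far.T).mean().round(3))
big=cv2.resize(im[120:340,160:560],None,fx=2,fy=2,interpolation=cv2.INTER_CUBIC)
cv2.imwrite("pics/z1.png",big)
bay=np.float64([[310,144],[391,143],[391,176],[314,178],[387,148],[316,150]])
print(cast("top",bay,.025).round(4))
E
```

```text
pan 237 [ 0.5429 -0.0434] 0.0031 far [-0.128 -0.021] 0.133
big 174 [ 0.3526 -0.321 ] 0.0018 far [-0.046  0.063] 0.079
mid 146 [ 0.5492 -0.3602] 0.001 far [-0.05  -0.011] 0.067
small 123 [0.5399 0.3698] 0.0017 far [-0.007 -0.04 ] 0.053
can 73 [0.3622 0.3135] 0.002 far [-0.001 -0.025] 0.033
bearing 85 [0.71  0.138] 0.0013 far [ 0.016 -0.012] 0.04
tin 126 [ 0.704  -0.1645] 0.003 far [ 0.041 -0.021] 0.047
[[ 0.7547  0.0876]
 [ 0.7542 -0.1217]
 [ 0.6672 -0.1196]
 [ 0.6648  0.0779]
 [ 0.7411 -0.1111]
 [ 0.7385  0.0722]]
```

View pics/z1.png

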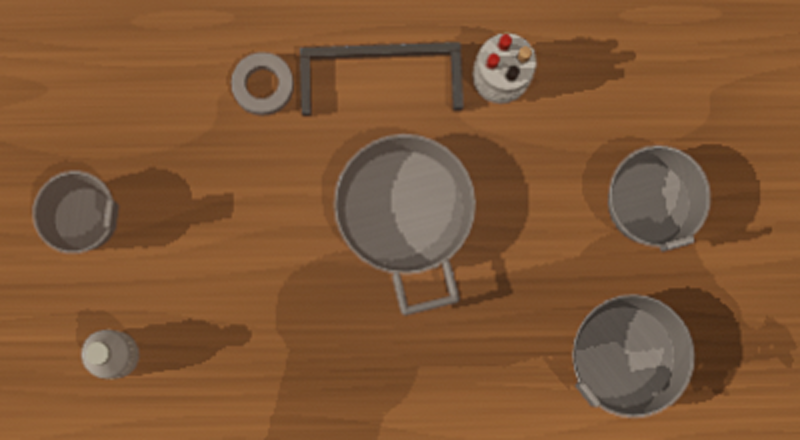

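The crop shows the lugs at full-image (454,317) for big, (499.5,242) for middle and (214.5,226.5) for small. The loop's centre is near (373,263).

Run:
```python
from h import *
im=optics.read_camera("top"); m=steel(im)
cs=cv2.findContours(m,cv2.RETR_EXTERNAL,cv2.CHAIN_APPROX_NONE)[0]
lug={"pan":(373.5,264),"big":(454,317.5),"mid":(499.5,242),"small":(214.5,226.5)}
for n,px,R,h,lr,eh in(("pan",(362,222),.088,.056,.1065,.05),("big",(477,298),.076,.06,.076,.078),("mid",(490,218),.064,.064,.064,.082),("small",(197,226),.052,.068,.052,.086)):
    c=min(cs,key=lambda c:np.linalg.norm(c.reshape(-1,2).mean(0)-px) if len(c)>30 else 1e9)
    P=cast("top",c,h); x,e=circ(P,R)
    for _ in range(4):
        P2=P[abs(np.hypot(*(P-x).T)-R)<.004]; x,e=circ(P2,R)
    rf=least_squares(lambda c:np.hypot(*(P2-c[:2]).T)-c[2],[*x,R]).x
    L=cast("top",[lug[n]],eh if n=="pan" else eh+.008)[0]-x; a=np.arctan2(L[1],L[0])
    print(n,len(P2),x.round(4),"free",rf.round(4),e.round(4),"lug",L.round(4),np.hypot(*L).round(4),"deg",np.degrees(a).round(1),"ear",(x+lr*np.array([np.cos(a),np.sin(a)])).round(4))
g=im.max(2)[130:185,300:400]; b=((g<80)*255).astype(np.uint8)
c=cv2.findContours(b,cv2.RETR_EXTERNAL,cv2.CHAIN_APPROX_NONE)[0]; c=max(c,key=len)+np.array([300,130])
P=cast("top",c,.025); rc=cv2.minAreaRect(np.float32(P)); print("bay",rc,cv2.boxPoints(rc).round(4))
p=optics.camera_params("top")["view"]; print("cam",-p[:3,:3].T@p[:3,3])
```

```text
pan 173 [ 0.5457 -0.0426] free [ 0.5465 -0.0425  0.0862] 0.0017 lug [-0.1054 -0.0267] 0.1088 deg -165.8 ear [ 0.4425 -0.0688]
big 156 [ 0.3518 -0.3209] free [ 0.3524 -0.321   0.0747] 0.0014 lug [-0.0462  0.0609] 0.0764 deg 127.2 ear [ 0.3058 -0.2604]
mid 139 [ 0.549  -0.3602] free [ 0.5491 -0.3602  0.0635] 0.0009 lug [-0.0622 -0.0166] 0.0644 deg -165.0 ear [ 0.4872 -0.3767]
small 113 [0.5395 0.3697] free [0.5399 0.3698 0.0505] 0.0015 lug [-0.0055 -0.0504] 0.0507 deg -96.2 ear [0.5338 0.3181]
bay ((0.7330750226974487, -0.01544264703989029), (0.20645542442798615, 0.050332166254520416), 89.27117919921875) [[ 0.7066 -0.1183]
 [ 0.7569 -0.119 ]
 [ 0.7596  0.0875]
 [ 0.7092  0.0881]]
cam [3.33647704e-01 4.86097871e-04 1.59697164e+00]
```

Run:
```python
from h import *
im=optics.read_camera("top"); g=im.max(2).astype(float)
h=cv2.cvtColor(im,cv2.COLOR_BGR2HSV)[...,1]
print(h[160,304:322],h[160,380:398],h[140:156,350],g[160,304:322],g[140:156,350])
sat=h<120
def fit(P,ax):
    k=np.polyfit(P[:,ax],P[:,1-ax],1); return k, np.std(P[:,1-ax]-np.polyval(k,P[:,ax]))
A=[];B=[]
for c in range(322,384):
    rr=[y for y in range(138,158) if sat[y,c]]
    if rr: A.append((c,rr[0]-.5));B.append((c,rr[-1]+.5))
for n,Q in(("back outer",A),("back inner",B)):
    k,s=fit(cast("top",Q,.025),1); print(n,"slope dx/dy",k[0].round(4),"x at y=-.016",np.polyval(k,-.016).round(4),s.round(4))
for n,c0,c1 in(("left",305,323),("right",380,396)):
    L=[];R=[]
    for y in range(153,172):
        cc=[c for c in range(c0,c1) if sat[y,c]]
        if cc: L.append((cc[0]-.5,y));R.append((cc[-1]+.5,y))
    for nn,Q in(("l",L),("r",R)):
        k,s=fit(cast("top",Q,.025),0); print(n,nn,k[0].round(4),"y at .7",np.polyval(k,.7).round(4),s.round(4))
```

```text
[ 41  41  89 168 170 152  97  43  50  46  55 154 161 160 163 161 161 161] [157 162 161 164 163 145  67  36  44  39  79 143 165 164 164 167 121  45] [162 163 112  51  52  49  47 102 142 158 161 163 160 159 158 161] [142. 136.  97. 102.  90.  89.  87.  83.  82.  83.  83.  83. 109. 110.
 108. 109. 109. 109.] [145. 127.  96.  80.  79.  83.  76.  55.  86. 132. 144. 138. 140. 144.
 145. 144.]
back outer slope dx/dy -0.0167 x at y=-.016 0.7586 0.0008
back inner slope dx/dy -0.0218 x at y=-.016 0.7432 0.0008
left l 0.0568 y at .7 0.0982 0.0056
left r -0.007 y at .7 0.0763 0.0
right l -0.0233 y at .7 -0.1062 0.0
right r 0.0423 y at .7 -0.1202 0.0007
```

```bash
cat >> h.py <<'E'
def plan(x,y,z,yaw):
    """move that brings the TCP to x,y,z, pointing down, with tool y along yaw (deg, mod 180, shortest)"""
    from scipy.spatial.transform import Rotation as Ro
    o=r.get_obs(); T=o["tcp_rot"]; best=None
    for a in np.radians([yaw,yaw+180]):
        Y=np.array([np.cos(a),np.sin(a),0]); Z=np.array([0,0,-1.]); X=np.cross(Y,Z)
        v=Ro.from_matrix(T.T@np.c_[X,Y,Z]).as_rotvec()
        if best is None or np.linalg.norm(v)<np.linalg.norm(best): best=v
    print("t",round(o["t"],2),"dp",(T.T@(np.array([x,y,z])-o["eef_pos"])).round(4),"rot",best.round(3),"J1,7",o["joints"][[0,6]].round(0),"F",o["ft_force"].round(1),"w",o["gripper_width"].round(4),"pos",o["eef_pos"].round(4))
E
python3 -c "
from h import *
plan(.4205,-.074,.30,14.2)"
```

```text
Traceback (most recent call last):
  File "h.py", line 25, in plan
    print("t",round(o["t"],2),"dp",(T.T@(np.array([x,y,z])-o["eef_pos"])).round(4),"rot",best.round(3),"J1,7",o["joints"][[0,6]].round(0),"F",o["ft_force"].round(1),"w",o["gripper_width"].round(4),"pos",o["eef_pos"].round(4))
                                                                                                                                                                         ^^^^^^^^^^^^^^^^^^^^^^^^
AttributeError: 'float' object has no attribute 'round'
```

```bash
sed -i 's/o\["gripper_width"\].round(4)/round(o["gripper_width"],4)/' h.py
python3 -c "
from h import *
plan(.4205,-.074,.30,14.2)"
```

```text
t 0.25 dp [ 0.3633 -0.4007  0.1046] rot [-0.   -0.   -1.44] J1,7 [64. -6.] F [ 0.3 -0.  -0.4] w 0.0851 pos [ 0.2311 -0.5807  0.4044]
```

```bash
python3 -m handwheel '[{"dp":[0.36,-0.40,0.0],"rotation":[0,0,-1.44],"grip":0.03},{"dp":[0.36,-0.40,0.0],"rotation":[0,0,-1.44],"grip":0.03},{"dp":[0.36,-0.40,0.0],"rotation":[0,0,-1.44],"grip":0.03},{"dp":[0.36,-0.40,0.0],"rotation":[0,0,-1.44],"grip":0.03},{"dp":[0.36,-0.40,0.0],"rotation":[0,0,-1.44],"grip":0.03}]' 60; python3 -c "
from h import *
plan(.4205,-.074,.30,14.2)"
```

```text
t: 0.88
eef_pos: [0.3398, -0.2857, 0.4049]
tcp_rot: [[0.246, 0.969, 0.0], [0.969, -0.246, -0.001], [-0.0, 0.001, -1.0]]
ft_force: [1.5, -0.5, 0.3]
gripper_width: 0.0297
t 0.88 dp [0.2251 0.0261 0.1048] rot [ 0.     0.001 -0.496] J1,7 [50. 11.] F [ 1.5 -0.5  0.3] w 0.0297 pos [ 0.3398 -0.2857  0.4049]
```

```bash
python3 -m handwheel '[{"dp":[0.225,0.026,0.105],"rotation":[0,0,-0.496]},{"dp":[0.225,0.026,0.105],"rotation":[0,0,-0.496]},{"dp":[0.225,0.026,0.105],"rotation":[0,0,-0.496]},{"dp":[0.225,0.026,0.105],"rotation":[0,0,-0.496]},{"dp":[0.225,0.026,0.105],"rotation":[0,0,-0.496]}]'; python3 -c "
from h import *
plan(.4205,-.074,.24,14.2)
for n in ('top','side'): cv2.imwrite('pics/p1%s.png'%n,optics.read_camera(n))
a=cv2.resize(cv2.imread('pics/p1top.png')[170:320,300:440],None,fx=2.8,fy=2.8)
b=cv2.resize(cv2.imread('pics/p1side.png')[130:300,260:420],None,fx=2.4,fy=2.4)
h=min(len(a),len(b)); cv2.imwrite('pics/p1.png',np.hstack([a[:h],b[:h]]))
"
```

```text
t 0.88 dp [0.2251 0.0261 0.1648] rot [ 0.     0.001 -0.496] J1,7 [50. 11.] F [ 1.5 -0.5  0.3] w 0.0297 pos [ 0.3398 -0.2857  0.4049]invalid input at $[0]: expected keys dp, rotation, grip
```

View pics/p1.png

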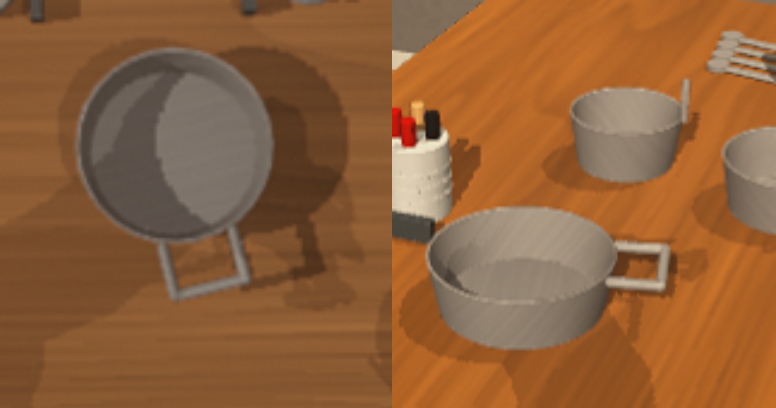

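The call was refused because `grip` is required in every row, so the arm didn't move. The crop still shows the loop's outer bar running (174,297)–(249,280), with its middle at full-image (375.4,273.2).

```bash
python3 -m handwheel '[{"dp":[0.225,0.026,0.105],"rotation":[0,0,-0.496],"grip":0.03},{"dp":[0.225,0.026,0.105],"rotation":[0,0,-0.496],"grip":0.03},{"dp":[0.225,0.026,0.105],"rotation":[0,0,-0.496],"grip":0.03},{"dp":[0.225,0.026,0.105],"rotation":[0,0,-0.496],"grip":0.03},{"dp":[0.225,0.026,0.105],"rotation":[0,0,-0.496],"grip":0.03}]'; python3 -c "
from h import *
q=np.array([[174,297],[249,280],[211.5,288.5]])/2.8+[300,170]
P=cast('top',q,.053);print(P.round(4),np.degrees(np.arctan2(*(P[0]-P[1])[::-1])))
plan(P[2][0],P[2][1],.203,14.2)
"
```

```text
t: 1.6
eef_pos: [0.4221, -0.0725, 0.2984]
tcp_rot: [[-0.246, 0.969, -0.002], [0.969, 0.246, 0.002], [0.002, -0.001, -1.0]]
ft_force: [-0.8, -1.1, 0.3]
gripper_width: 0.0301
[[ 0.4106 -0.0406]
 [ 0.4247 -0.1071]
 [ 0.4176 -0.0738]] 101.98026594268657
t 1.6 dp [-0.0004 -0.0046  0.0954] rot [-0.001 -0.002  0.001] J1,7 [24. -3.] F [-0.8 -1.1  0.3] w 0.0301 pos [ 0.4221 -0.0725  0.2984]
```

```bash
python3 -m handwheel '[{"dp":[-0.001,-0.003,0.045],"rotation":[0,0,0.02],"grip":0.03},{"dp":[-0.001,-0.003,0.075],"rotation":[0,0,0.02],"grip":0.03},{"dp":[-0.001,-0.003,0.095],"rotation":[0,0,0.02],"grip":0.03},{"dp":[-0.001,-0.003,0.095],"rotation":[0,0,0.02],"grip":0.03},{"dp":[-0.001,-0.003,0.095],"rotation":[0,0,0.02],"grip":0.0}]' 50
python3 -m handwheel '[{"dp":[0,0,0],"rotation":[0,0,0],"grip":0},{"dp":[0,0,0],"rotation":[0,0,0],"grip":0},{"dp":[0,0,0],"rotation":[0,0,0],"grip":0}]'
python3 -c "
from h import *
plan(.4176+.1155,-.0738+.027,.203,14.2)"
```

```text
t: 2.22
eef_pos: [0.4188, -0.0785, 0.2055]
tcp_rot: [[-0.219, 0.976, 0.001], [0.976, 0.219, -0.0], [-0.0, 0.001, -1.0]]
ft_force: [2.2, 0.7, -0.7]
gripper_width: 0.0129
t: 2.6
eef_pos: [0.4187, -0.0783, 0.2054]
tcp_rot: [[-0.219, 0.976, 0.001], [0.976, 0.219, -0.0], [-0.001, 0.001, -1.0]]
ft_force: [-2.0, -1.3, 5.7]
gripper_width: 0.0077
t 2.6 dp [0.0056 0.1185 0.0025] rot [ 0.001  0.001 -0.027] J1,7 [ 17. -13.] F [-2.  -1.3  5.7] w 0.0077 pos [ 0.4187 -0.0783  0.2054]
```

```bash
python3 -m handwheel '[{"dp":[0,0.02,0],"rotation":[0,0,0],"grip":0},{"dp":[0,0.042,0],"rotation":[0,0,0],"grip":0},{"dp":[0,0.064,0],"rotation":[0,0,0],"grip":0},{"dp":[0.001,0.086,0],"rotation":[0,0,0],"grip":0},{"dp":[0.001,0.105,0],"rotation":[0,0,0],"grip":0}]'
python3 -m handwheel '[{"dp":[0,0.004,0],"rotation":[0,0,0],"grip":0},{"dp":[0,0.008,0],"rotation":[0,0,0],"grip":0},{"dp":[0,0.010,0],"rotation":[0,0,0],"grip":0}]'
python3 -c "
from h import *
im=optics.read_camera('top');cv2.imwrite('pics/p2top.png',im)
im2=optics.read_camera('side');a=cv2.resize(im[120:270,280:440],None,fx=2.5,fy=2.5);b=cv2.resize(im2[170:320,190:350],None,fx=2.5,fy=2.5)
cv2.imwrite('pics/p2.png',np.hstack([a,b]))
print(r.get_obs()['ft_force'])"
```

```text
t: 3.22
eef_pos: [0.5206, -0.0544, 0.2053]
tcp_rot: [[-0.219, 0.976, -0.002], [0.976, 0.219, -0.001], [-0.001, -0.002, -1.0]]
ft_force: [-11.5, -1.8, 14.3]
gripper_width: 0.008
t: 3.6
eef_pos: [0.5298, -0.0524, 0.2053]
tcp_rot: [[-0.219, 0.976, -0.002], [0.976, 0.219, -0.001], [-0.001, -0.002, -1.0]]
ft_force: [-10.6, -3.7, 14.5]
gripper_width: 0.0079
[-8.05487074 -2.71235917 11.27462124]
```

View pics/p2.png

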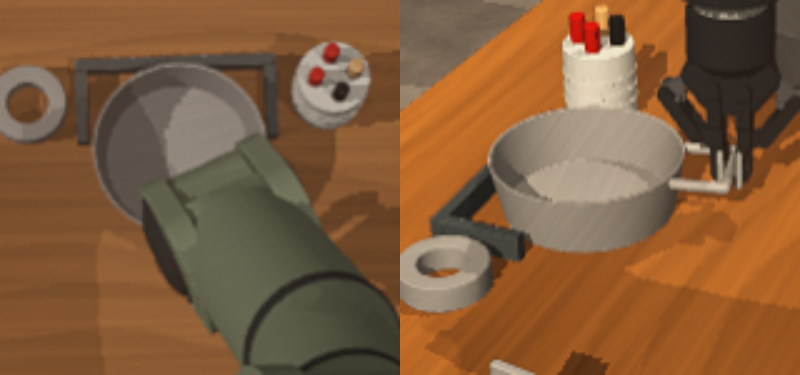

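The pan is in the bay, centred to within a few mm. Its rim meets the back bar near crop (178,62), so I'll creep forward until the force rises.

```bash
python3 -m handwheel '[{"dp":[0,0.001,0],"rotation":[0,0,0],"grip":0},{"dp":[0,0.002,0],"rotation":[0,0,0],"grip":0},{"dp":[0,0.003,0],"rotation":[0,0,0],"grip":0},{"dp":[0,0.003,0],"rotation":[0,0,0],"grip":0}]'
python3 -m handwheel '[{"dp":[0,0.001,0],"rotation":[0,0,0],"grip":0},{"dp":[0,0.002,0],"rotation":[0,0,0],"grip":0},{"dp":[0,0.003,0],"rotation":[0,0,0],"grip":0},{"dp":[0,0.003,0],"rotation":[0,0,0],"grip":0}]'
```

```text
t: 4.2
eef_pos: [0.5327, -0.0518, 0.2053]
tcp_rot: [[-0.219, 0.976, -0.002], [0.976, 0.219, -0.001], [-0.001, -0.002, -1.0]]
ft_force: [-9.7, -1.7, 11.9]
gripper_width: 0.0084
t: 4.7
eef_pos: [0.5356, -0.0511, 0.2053]
tcp_rot: [[-0.219, 0.976, -0.002], [0.976, 0.219, -0.001], [-0.001, -0.002, -1.0]]
ft_force: [-9.7, -1.6, 12.3]
gripper_width: 0.0084
```

```bash
for i in 1 2; do python3 -m handwheel '[{"dp":[0,0.001,0],"rotation":[0,0,0],"grip":0},{"dp":[0,0.002,0],"rotation":[0,0,0],"grip":0},{"dp":[0,0.002,0],"rotation":[0,0,0],"grip":0}]' | grep -E "eef|ft"; done
```

```text
eef_pos: [0.5376, -0.0507, 0.2053]
ft_force: [-9.1, -2.4, 12.2]
eef_pos: [0.5389, -0.0504, 0.2053]
ft_force: [-15.5, -3.8, 19.3]
```

```bash
python3 -m handwheel '[{"dp":[0,0.001,0],"rotation":[0,0,0],"grip":0},{"dp":[0,0.001,0],"rotation":[0,0,0],"grip":0}]' | grep -E "eef|ft"
```

```text
eef_pos: [0.5393, -0.0503, 0.2052]
ft_force: [-21.2, -3.6, 24.2]
```

Contact confirmed: force is up to 21 N while the motion stalls. Releasing and moving off toward the big tub.

```bash
python3 -m handwheel '[{"dp":[0,-0.001,0],"rotation":[0,0,0],"grip":0.028},{"dp":[0,-0.001,0],"rotation":[0,0,0],"grip":0.028},{"dp":[0,-0.001,-0.05],"rotation":[0,0,0],"grip":0.028},{"dp":[0,-0.001,-0.10],"rotation":[0,0,0],"grip":0.028},{"dp":[0,-0.001,-0.13],"rotation":[0,0,0],"grip":0.028}]'
python3 -c "
from h import *
plan(.3058,-.2604,.33,127.2)"
```

```text
t: 6.32
eef_pos: [0.5406, -0.0496, 0.3372]
tcp_rot: [[-0.22, 0.976, 0.002], [0.976, 0.22, 0.0], [-0.0, 0.002, -1.0]]
ft_force: [0.0, -0.2, -1.0]
gripper_width: 0.028
t 6.33 dp [-0.1541 -0.2754  0.0066] rot [ 2.000e-03 -1.000e-03  1.143e+00] J1,7 [20. -5.] F [ 0.  -0.2 -1. ] w 0.028 pos [ 0.5406 -0.0496  0.3372]
```

```bash
python3 -m handwheel '[{"dp":[-0.154,-0.275,0],"rotation":[0,0,1.143],"grip":0.03},{"dp":[-0.154,-0.275,0],"rotation":[0,0,1.143],"grip":0.03},{"dp":[-0.154,-0.275,0],"rotation":[0,0,1.143],"grip":0.03},{"dp":[-0.154,-0.275,0],"rotation":[0,0,1.143],"grip":0.03},{"dp":[-0.154,-0.275,0],"rotation":[0,0,1.143],"grip":0.03}]'
python3 -c "
from h import *
plan(.3058,-.2604,.30,127.2)
im=optics.read_camera('top'); m=steel(im)
m[:150]=0
cs=cv2.findContours(m,cv2.RETR_EXTERNAL,cv2.CHAIN_APPROX_NONE)[0]
P=np.vstack([cast('top',c,.056) for c in cs]); x=np.array([.665,-.015])
for _ in range(6):
    Q=P[abs(np.hypot(*(P-x).T)-.087)<.007]; x,e=circ(Q,.087)
print(len(Q),x,e)
cv2.imwrite('pics/p3top.png',im)
"
```

```text
t: 6.95
eef_pos: [0.3064, -0.2596, 0.3351]
tcp_rot: [[0.661, 0.75, 0.001], [0.75, -0.661, -0.001], [0.0, 0.001, -1.0]]
ft_force: [0.4, -1.0, 0.4]
gripper_width: 0.0302
t 6.95 dp [-0.001   0.0001  0.0351] rot [ 0.001 -0.     0.199] J1,7 [ 43. -16.] F [ 0.4 -1.   0.4] w 0.0302 pos [ 0.3064 -0.2596  0.3351]
149 [ 0.6637961  -0.01650351] 0.0011939036865548647
```

```bash
python3 -m handwheel '[{"dp":[-0.001,0,0.02],"rotation":[0,0,0.199],"grip":0.03},{"dp":[-0.001,0,0.035],"rotation":[0,0,0.199],"grip":0.03},{"dp":[-0.001,0,0.035],"rotation":[0,0,0.199],"grip":0.03}]'
python3 -c "
from h import *
plan(.3058,-.2604,.233,127.2)
a=optics.read_camera('top');b=optics.read_camera('side')
o=r.get_obs();g=o['eef_pos']+o['tcp_rot'][:,2]*.155
E=[[.3058,-.2604,.078],[.3058,-.2604,.094],g,g+o['tcp_rot'][:,2]*.018]
print(proj('top',E).round(0),proj('side',E).round(1))
cv2.imwrite('pics/p3.png',np.hstack([cv2.resize(a[240:380,400:540],None,fx=2.8,fy=2.8),cv2.resize(b[110:250,370:510],None,fx=2.8,fy=2.8)]))
"
```

```text
t: 7.38
eef_pos: [0.3073, -0.2591, 0.2993]
tcp_rot: [[0.792, 0.61, -0.001], [0.61, -0.792, 0.001], [-0.0, -0.001, -1.0]]
ft_force: [1.1, 0.1, 0.9]
gripper_width: 0.03
t 7.38 dp [-0.002   0.0002  0.0663] rot [-0.001  0.     0.007] J1,7 [ 40. -28.] F [1.1 0.1 0.9] w 0.03 pos [ 0.3073 -0.2591  0.2993]
[[454. 317.]
 [455. 317.]
 [458. 317.]
 [457. 317.]] [[442.7 201.4]
 [443.4 195.4]
 [445.  175.6]
 [444.1 182.7]]
```

View pics/p3.png

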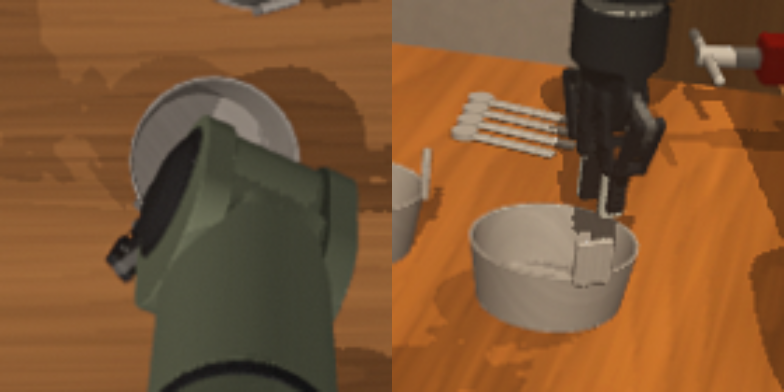

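The side crop puts the lug's centre at full-image (442.5,203.6) against a predicted (442.7,201.4), with the fingers straight above. I'll go down and grip.

```bash
python3 -m handwheel '[{"dp":[-0.002,0,0.03],"rotation":[0,0,0],"grip":0.03},{"dp":[-0.002,0,0.05],"rotation":[0,0,0],"grip":0.03},{"dp":[-0.002,0,0.063],"rotation":[0,0,0],"grip":0.03},{"dp":[-0.002,0,0.063],"rotation":[0,0,0],"grip":0.03},{"dp":[-0.002,0,0.063],"rotation":[0,0,0],"grip":0.03}]' 100
python3 -m handwheel '[{"dp":[0,0,0],"rotation":[0,0,0],"grip":0},{"dp":[0,0,0],"rotation":[0,0,0],"grip":0},{"dp":[0,0,0],"rotation":[0,0,0],"grip":0},{"dp":[0,0,0],"rotation":[0,0,0],"grip":0}]'
```

```text
t: 8.1
eef_pos: [0.3058, -0.2606, 0.2373]
tcp_rot: [[0.793, 0.61, 0.001], [0.61, -0.793, -0.0], [0.0, 0.001, -1.0]]
ft_force: [-0.2, 0.5, 0.0]
gripper_width: 0.0299
t: 8.6
eef_pos: [0.3059, -0.2608, 0.2375]
tcp_rot: [[0.793, 0.609, 0.001], [0.609, -0.793, -0.001], [0.0, 0.002, -1.0]]
ft_force: [-1.0, 0.3, 14.2]
gripper_width: 0.0066
```

Gripped at 6.6 mm, about the lug's thickness. Lifting 120 mm, then checking the grip and the tilt.

```bash
python3 -m handwheel '[{"dp":[0,0,-0.01],"rotation":[0,0,0],"grip":0},{"dp":[0,0,-0.03],"rotation":[0,0,0],"grip":0},{"dp":[0,0,-0.06],"rotation":[0,0,0],"grip":0},{"dp":[0,0,-0.095],"rotation":[0,0,0],"grip":0},{"dp":[0,0,-0.12],"rotation":[0,0,0],"grip":0}]'
python3 -m handwheel '[{"dp":[0.04,-0.005,0],"rotation":[0,0,0],"grip":0},{"dp":[0.085,-0.01,0],"rotation":[0,0,0],"grip":0},{"dp":[0.13,-0.015,0],"rotation":[0,0,0],"grip":0},{"dp":[0.175,-0.021,0],"rotation":[0,0,0],"grip":0},{"dp":[0.215,-0.026,0],"rotation":[0,0,0],"grip":0}]'
python3 -c "
from h import *
b=optics.read_camera('side'); cv2.imwrite('pics/p4.png',b[60:360,180:580])
plan(.3058+.3122,-.2606+.3049,.36,127.2)"
```

```text
t: 9.22
eef_pos: [0.3054, -0.2603, 0.3586]
tcp_rot: [[0.793, 0.61, 0.001], [0.61, -0.793, -0.001], [0.0, 0.001, -1.0]]
ft_force: [-0.5, -0.6, -2.6]
gripper_width: 0.0066
t: 9.85
eef_pos: [0.4609, -0.1074, 0.3573]
tcp_rot: [[0.792, 0.61, 0.0], [0.61, -0.792, 0.0], [0.0, 0.0, -1.0]]
ft_force: [-0.4, -1.7, -1.5]
gripper_width: 0.0065
t 9.9 dp [ 0.2125 -0.0224 -0.0017] rot [ 0.    -0.003  0.011] J1,7 [ 19. -55.] F [ 1.3  7.  -2.2] w 0.0066 pos [ 0.4639 -0.1037  0.3575]
```

View pics/p4.png

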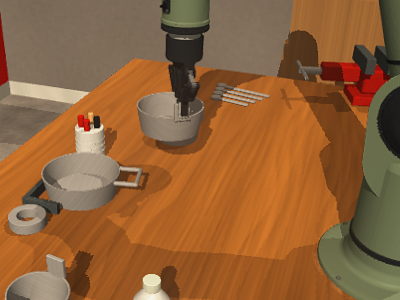

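The tub hangs level in the grip at crop (170,120), with the pan at (80,180). Carrying on.

```bash
python3 -m handwheel '[{"dp":[0.045,-0.005,0],"rotation":[0,0,0],"grip":0},{"dp":[0.09,-0.01,0],"rotation":[0,0,0],"grip":0},{"dp":[0.135,-0.015,0],"rotation":[0,0,0],"grip":0},{"dp":[0.18,-0.019,0],"rotation":[0,0,0],"grip":0},{"dp":[0.212,-0.022,0],"rotation":[0,0,0],"grip":0}]'
python3 -m handwheel '[{"dp":[0,0,0],"rotation":[0,0,0],"grip":0},{"dp":[0,0,0],"rotation":[0,0,0],"grip":0}]'
python3 -c "
from h import *
im=optics.read_camera('top');b=optics.read_camera('side')
def rim(name,c,R,z): 
    a=np.linspace(0,2*np.pi,60); return proj(name,np.c_[c[0]+R*np.cos(a),c[1]+R*np.sin(a),0*a+z]).round().astype(int)
o=r.get_obs()
plan(.618,.0443,.2415,127.2)
cv2.polylines(im,[rim('top',(.664,-.016),.088,.056)],True,(0,255,0),1)
cv2.polylines(im,[rim('top',(.664,-.016),.076,.06+o['eef_pos'][2]-.2373)],True,(0,0,255),1)
cv2.polylines(b,[rim('side',(.664,-.016),.088,.056)],True,(0,255,0),1)
cv2.polylines(b,[rim('side',(.664,-.016),.076,.06+o['eef_pos'][2]-.2373)],True,(0,0,255),1)
cv2.imwrite('pics/p5.png',np.hstack([cv2.resize(im[110:270,270:430],None,fx=2.5,fy=2.5),cv2.resize(b[130:290,210:370],None,fx=2.5,fy=2.5)]))
"
```

```text
t: 10.52
eef_pos: [0.6155, 0.0395, 0.3572]
tcp_rot: [[0.792, 0.611, -0.0], [0.611, -0.792, 0.001], [0.0, -0.001, -1.0]]
ft_force: [0.1, -0.7, -2.0]
gripper_width: 0.0065
t: 10.78
eef_pos: [0.6143, 0.0374, 0.3569]
tcp_rot: [[0.793, 0.61, -0.001], [0.61, -0.793, -0.0], [-0.001, -0.0, -1.0]]
ft_force: [-0.3, -0.6, -2.7]
gripper_width: 0.0065
t 10.88 dp [ 0.0074 -0.0035  0.1155] rot [0.    0.    0.006] J1,7 [  2. -71.] F [ 0.7  0.1 -3.3] w 0.0063 pos [0.6143 0.0371 0.357 ]
```

View pics/p5.png

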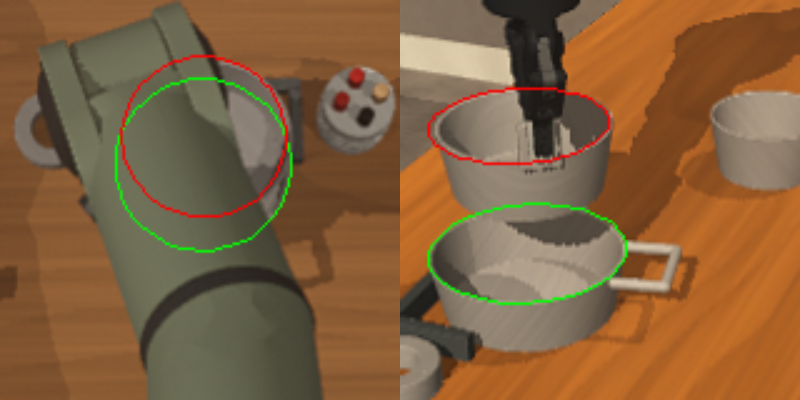

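The overlays match: the pan rim is right on its circle, and the tub is about 7 mm short of target, as the pose says. Correcting and lowering.

```bash
python3 -m handwheel '[{"dp":[0.007,-0.0035,0.02],"rotation":[0,0,0],"grip":0},{"dp":[0.007,-0.0035,0.045],"rotation":[0,0,0],"grip":0},{"dp":[0.007,-0.0035,0.075],"rotation":[0,0,0],"grip":0},{"dp":[0.007,-0.0035,0.095],"rotation":[0,0,0],"grip":0},{"dp":[0.007,-0.0035,0.110],"rotation":[0,0,0],"grip":0}]'
python3 -m handwheel '[{"dp":[0,0,0.0015],"rotation":[0,0,0],"grip":0},{"dp":[0,0,0.003],"rotation":[0,0,0],"grip":0},{"dp":[0,0,0.0045],"rotation":[0,0,0],"grip":0},{"dp":[0,0,0.0045],"rotation":[0,0,0],"grip":0}]'
```

```text
t: 11.5
eef_pos: [0.618, 0.0451, 0.2453]
tcp_rot: [[0.793, 0.61, -0.001], [0.61, -0.793, 0.0], [-0.001, -0.001, -1.0]]
ft_force: [0.3, -0.8, -2.0]
gripper_width: 0.0066
t: 12.0
eef_pos: [0.6183, 0.045, 0.2426]
tcp_rot: [[0.793, 0.61, 0.001], [0.61, -0.793, 0.0], [0.0, 0.0, -1.0]]
ft_force: [-0.9, -0.2, -2.4]
gripper_width: 0.0068
```

```bash
python3 -m handwheel '[{"dp":[0,0,0.001],"rotation":[0,0,0],"grip":0},{"dp":[0,0,0.002],"rotation":[0,0,0],"grip":0},{"dp":[0,0,0.002],"rotation":[0,0,0],"grip":0}]'
```

```text
t: 12.38
eef_pos: [0.6182, 0.0452, 0.2416]
tcp_rot: [[0.793, 0.61, 0.001], [0.61, -0.793, -0.0], [0.001, 0.001, -1.0]]
ft_force: [-8.3, -1.4, 20.6]
gripper_width: 0.0064
```

Seated at z=0.2416, where 0.2413 was predicted. Releasing.

```bash
python3 -m handwheel '[{"dp":[0,0,-0.001],"rotation":[0,0,0],"grip":0.028},{"dp":[0,0,-0.001],"rotation":[0,0,0],"grip":0.028},{"dp":[0,0,-0.03],"rotation":[0,0,0],"grip":0.028},{"dp":[0,0,-0.07],"rotation":[0,0,0],"grip":0.028},{"dp":[0,0,-0.1],"rotation":[0,0,0],"grip":0.028}]'
python3 -c "
from h import *
plan(.4872,-.3767,.335,-165)"
```

```text
t: 13.0
eef_pos: [0.6183, 0.045, 0.3417]
tcp_rot: [[0.793, 0.61, 0.001], [0.61, -0.793, 0.0], [0.001, 0.0, -1.0]]
ft_force: [-0.0, 0.7, -0.1]
gripper_width: 0.0282
t 13.0 dp [-0.3611  0.2543  0.0066] rot [ 1.000e-03 -0.000e+00 -1.177e+00] J1,7 [  1. -72.] F [-0.   0.7 -0.1] w 0.0282 pos [0.6183 0.045  0.3417]
```

```bash
python3 -m handwheel '[{"dp":[-0.361,0.254,0.006],"rotation":[0,0,-1.177],"grip":0.03},{"dp":[-0.361,0.254,0.006],"rotation":[0,0,-1.177],"grip":0.03},{"dp":[-0.361,0.254,0.006],"rotation":[0,0,-1.177],"grip":0.03},{"dp":[-0.361,0.254,0.006],"rotation":[0,0,-1.177],"grip":0.03},{"dp":[-0.361,0.254,0.006],"rotation":[0,0,-1.177],"grip":0.03}]' >/dev/null
python3 -c "
from h import *
plan(.4872,-.3767,.33,-165)"
```

```text
t 13.62 dp [-0.125  -0.0407  0.0061] rot [ 0.     0.    -0.246] J1,7 [40.  3.] F [ 1.1 -0.1 -0.2] w 0.0299 pos [ 0.526  -0.2511  0.3361]
```

```bash
python3 -m handwheel '[{"dp":[-0.125,-0.0407,0.006],"rotation":[0,0,-0.246],"grip":0.03},{"dp":[-0.125,-0.0407,0.006],"rotation":[0,0,-0.246],"grip":0.03},{"dp":[-0.125,-0.0407,0.006],"rotation":[0,0,-0.246],"grip":0.03},{"dp":[-0.125,-0.0407,0.026],"rotation":[0,0,-0.246],"grip":0.03},{"dp":[-0.125,-0.0407,0.026],"rotation":[0,0,-0.246],"grip":0.03}]' >/dev/null
python3 -c "
from h import *
plan(.4872,-.3767,.241,-165)
im=optics.read_camera('top');b=optics.read_camera('side')
def rim(name,c,R,z): 
    a=np.linspace(0,2*np.pi,60); return proj(name,np.c_[c[0]+R*np.cos(a),c[1]+R*np.sin(a),0*a+z]).round().astype(int)
for n,i in(('top',im),('side',b)):
    cv2.polylines(i,[rim(n,(.664,-.016),.076,.064)],True,(0,0,255),1)
    p=proj(n,[[.4872,-.3767,.082]])[0]; print(n,p); cv2.circle(i,tuple(p.round().astype(int)),1,(255,0,0),-1)
cv2.imwrite('pics/p6.png',np.hstack([cv2.resize(im[110:270,280:440],None,fx=2.5,fy=2.5),cv2.resize(b[100:260,260:420],None,fx=2.5,fy=2.5)]))
"
```

```text
t 14.25 dp [-0.0035 -0.001   0.0672] rot [-0.001 -0.002 -0.005] J1,7 [52. 27.] F [0.4 0.3 0.1] w 0.0299 pos [ 0.4874 -0.3732  0.3083]
top [498.67183525 242.17358106]
side [383.02820358 170.02037301]
```

View pics/p6.png

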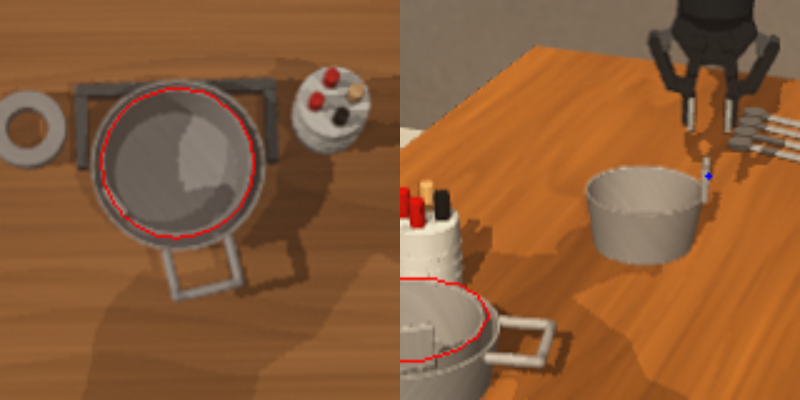

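The big tub is nested on its predicted circle. The middle tub's lug is at crop (705,180) against a projected (708,176), so within a pixel or two. Descend, grip and lift.

```bash
python3 -m handwheel '[{"dp":[-0.003,-0.001,0.03],"rotation":[0,0,0],"grip":0.03},{"dp":[-0.003,-0.001,0.05],"rotation":[0,0,0],"grip":0.03},{"dp":[-0.003,-0.001,0.067],"rotation":[0,0,0],"grip":0.03},{"dp":[-0.003,-0.001,0.067],"rotation":[0,0,0],"grip":0.03},{"dp":[-0.003,-0.001,0.067],"rotation":[0,0,0],"grip":0.03}]' 100
python3 -m handwheel '[{"dp":[0,0,0],"rotation":[0,0,0],"grip":0},{"dp":[0,0,0],"rotation":[0,0,0],"grip":0},{"dp":[0,0,0],"rotation":[0,0,0],"grip":0},{"dp":[0,0,0],"rotation":[0,0,0],"grip":0}]'
```

```text
t: 14.98
eef_pos: [0.4873, -0.3778, 0.2436]
tcp_rot: [[-0.253, 0.968, 0.001], [0.968, 0.253, -0.0], [-0.001, 0.001, -1.0]]
ft_force: [-0.6, 0.2, 1.0]
gripper_width: 0.03
t: 15.48
eef_pos: [0.4876, -0.3778, 0.244]
tcp_rot: [[-0.253, 0.968, 0.002], [0.968, 0.253, -0.001], [-0.001, 0.002, -1.0]]
ft_force: [0.7, 0.7, 5.6]
gripper_width: 0.0062
```

```bash
python3 -m handwheel '[{"dp":[0,0,-0.01],"rotation":[0,0,0],"grip":0},{"dp":[0,0,-0.03],"rotation":[0,0,0],"grip":0},{"dp":[0,0,-0.06],"rotation":[0,0,0],"grip":0},{"dp":[0,0,-0.10],"rotation":[0,0,0],"grip":0},{"dp":[0,0,-0.135],"rotation":[0,0,0],"grip":0}]'
python3 -c "
from h import *
plan(.637,-.074,.375,-115)"
```

```text
t: 16.1
eef_pos: [0.4869, -0.3776, 0.3809]
tcp_rot: [[-0.253, 0.968, 0.001], [0.968, 0.253, -0.001], [-0.001, 0.001, -1.0]]
ft_force: [0.2, -0.2, -2.6]
gripper_width: 0.0057
t 16.1 dp [0.2558 0.222  0.0058] rot [ 0.     0.001 -0.879] J1,7 [54. 30.] F [ 0.2 -0.2 -2.6] w 0.0057 pos [ 0.4869 -0.3776  0.3809]
```

```bash
python3 -m handwheel '[{"dp":[0.03,0.025,0],"rotation":[0,0,-0.15],"grip":0},{"dp":[0.065,0.055,0],"rotation":[0,0,-0.3],"grip":0},{"dp":[0.1,0.085,0],"rotation":[0,0,-0.45],"grip":0},{"dp":[0.135,0.115,0],"rotation":[0,0,-0.6],"grip":0},{"dp":[0.17,0.145,0],"rotation":[0,0,-0.75],"grip":0}]' >/dev/null
python3 -c "
from h import *
plan(.637,-.074,.375,-115)"
```

```text
t 16.73 dp [0.0096 0.1136 0.0045] rot [-0.     0.001 -0.124] J1,7 [40. 46.] F [ 0.6 -0.4 -2.5] w 0.006 pos [ 0.5847 -0.1753  0.3796]
```

```bash
python3 -m handwheel '[{"dp":[0.003,0.035,0],"rotation":[0,0,-0.06],"grip":0},{"dp":[0.006,0.07,0],"rotation":[0,0,-0.124],"grip":0},{"dp":[0.01,0.1,0],"rotation":[0,0,-0.124],"grip":0},{"dp":[0.01,0.114,0],"rotation":[0,0,-0.124],"grip":0},{"dp":[0.01,0.114,0],"rotation":[0,0,-0.124],"grip":0}]' >/dev/null
python3 -c "
from h import *
plan(.637,-.074,.252,-115)"
```

```text
t 17.35 dp [0.0005 0.0007 0.1266] rot [-0.     0.    -0.004] J1,7 [29. 43.] F [ 0.2 -1.2 -2.2] w 0.0062 pos [ 0.6371 -0.0748  0.3786]
```

```bash
python3 -m handwheel '[{"dp":[0,0.001,0.02],"rotation":[0,0,0],"grip":0},{"dp":[0,0.001,0.05],"rotation":[0,0,0],"grip":0},{"dp":[0,0.001,0.08],"rotation":[0,0,0],"grip":0},{"dp":[0,0.001,0.105],"rotation":[0,0,0],"grip":0},{"dp":[0,0.001,0.121],"rotation":[0,0,0],"grip":0}]'
python3 -m handwheel '[{"dp":[0,0,0.0015],"rotation":[0,0,0],"grip":0},{"dp":[0,0,0.003],"rotation":[0,0,0],"grip":0},{"dp":[0,0,0.0045],"rotation":[0,0,0],"grip":0},{"dp":[0,0,0.0045],"rotation":[0,0,0],"grip":0}]'
```

```text
t: 17.98
eef_pos: [0.6366, -0.0753, 0.2548]
tcp_rot: [[-0.904, 0.428, -0.002], [0.428, 0.904, -0.0], [0.002, -0.001, -1.0]]
ft_force: [0.0, 0.2, -2.2]
gripper_width: 0.0063
t: 18.48
eef_pos: [0.6375, -0.0742, 0.2529]
tcp_rot: [[-0.904, 0.427, 0.001], [0.427, 0.904, -0.0], [-0.001, 0.0, -1.0]]
ft_force: [0.1, 0.3, -1.8]
gripper_width: 0.0065
```

```bash
python3 -m handwheel '[{"dp":[0,0,0.001],"rotation":[0,0,0],"grip":0},{"dp":[0,0,0.002],"rotation":[0,0,0],"grip":0},{"dp":[0,0,0.002],"rotation":[0,0,0],"grip":0}]'
```

```text
t: 18.85
eef_pos: [0.6375, -0.0742, 0.2521]
tcp_rot: [[-0.904, 0.428, 0.001], [0.427, 0.904, -0.001], [-0.001, -0.001, -1.0]]
ft_force: [-8.7, -2.2, 21.4]
gripper_width: 0.0061
```

Seated at 0.2521, where 0.252 was predicted. Release and go to the small tub.

```bash
python3 -m handwheel '[{"dp":[0,0,-0.001],"rotation":[0,0,0],"grip":0.028},{"dp":[0,0,-0.001],"rotation":[0,0,0],"grip":0.028},{"dp":[0,0,-0.03],"rotation":[0,0,0],"grip":0.028},{"dp":[0,0,-0.07],"rotation":[0,0,0],"grip":0.028},{"dp":[0,0,-0.1],"rotation":[0,0,0],"grip":0.028}]'
python3 -c "
from h import *
plan(.5338,.3181,.34,-96.2)"
```

```text
t: 19.48
eef_pos: [0.6375, -0.074, 0.352]
tcp_rot: [[-0.904, 0.427, 0.001], [0.427, 0.904, 0.0], [-0.001, 0.0, -1.0]]
ft_force: [-0.2, -0.2, -0.1]
gripper_width: 0.0281
t 19.48 dp [0.2612 0.3102 0.012 ] rot [ 0.     0.001 -0.333] J1,7 [29. 42.] F [-0.2 -0.2 -0.1] w 0.0281 pos [ 0.6375 -0.074   0.352 ]
```

```bash
python3 -m handwheel '[{"dp":[0.261,0.310,0],"rotation":[0,0,-0.333],"grip":0.03},{"dp":[0.261,0.310,0],"rotation":[0,0,-0.333],"grip":0.03},{"dp":[0.261,0.310,0],"rotation":[0,0,-0.333],"grip":0.03},{"dp":[0.261,0.310,0],"rotation":[0,0,-0.333],"grip":0.03},{"dp":[0.261,0.310,0],"rotation":[0,0,-0.333],"grip":0.03}]' >/dev/null
python3 -c "
from h import *
plan(.5338,.3181,.32,-96.2)"
```

```text
t 20.1 dp [0.0326 0.0853 0.0306] rot [ 0.     0.    -0.001] J1,7 [ 4. 28.] F [1.2 0.3 0. ] w 0.0296 pos [0.5569 0.2298 0.3506]
```

```bash
python3 -m handwheel '[{"dp":[0.0326,0.0853,0.03],"rotation":[0,0,0],"grip":0.03},{"dp":[0.0326,0.0853,0.03],"rotation":[0,0,0],"grip":0.03},{"dp":[0.0326,0.0853,0.03],"rotation":[0,0,0],"grip":0.03},{"dp":[0.0326,0.0853,0.03],"rotation":[0,0,0],"grip":0.03}]' >/dev/null
python3 -c "
from h import *
plan(.5338,.3181,.245,-96.2)
im=optics.read_camera('top');b=optics.read_camera('side')
def rim(name,c,R,z): 
    a=np.linspace(0,2*np.pi,60); return proj(name,np.c_[c[0]+R*np.cos(a),c[1]+R*np.sin(a),0*a+z]).round().astype(int)
for n,i in(('top',im),('side',b)):
    cv2.polylines(i,[rim(n,(.664,-.016),.064,.072)],True,(0,0,255),1)
    p=proj(n,[[.5338,.3181,.086]])[0]; cv2.circle(i,tuple(p.round().astype(int)),1,(255,0,0),-1)
cv2.imwrite('pics/p7.png',np.hstack([cv2.resize(im[110:270,280:440],None,fx=2.5,fy=2.5),cv2.resize(b[260:420,160:320],None,fx=2.5,fy=2.5)]))
"
```

```text
t 20.6 dp [0.0012 0.0022 0.0755] rot [-0.     0.    -0.001] J1,7 [-6. 19.] F [ 0.6 -0.6 -0.3] w 0.0302 pos [0.5347 0.3158 0.3205]
```

View pics/p7.png

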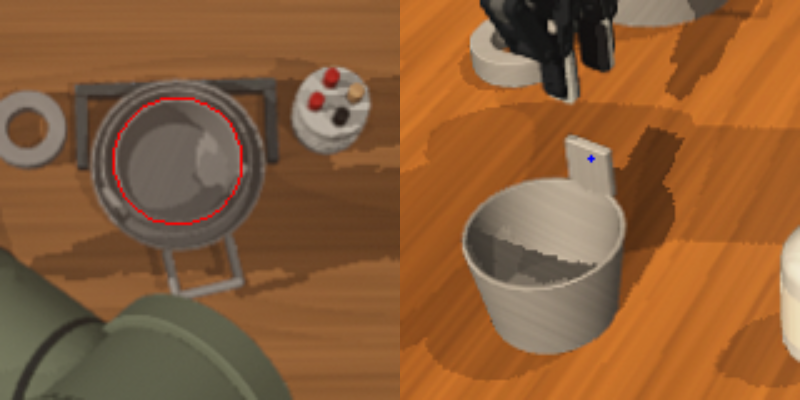

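The middle tub sits on its circle, and the small tub's lug is centred near crop (590,165), on the projected ear at (591,158). Descend and grip.

```bash
python3 -m handwheel '[{"dp":[0.001,0.001,0.03],"rotation":[0,0,0],"grip":0.03},{"dp":[0.001,0.001,0.055],"rotation":[0,0,0],"grip":0.03},{"dp":[0.001,0.001,0.075],"rotation":[0,0,0],"grip":0.03},{"dp":[0.001,0.001,0.075],"rotation":[0,0,0],"grip":0.03},{"dp":[0.001,0.001,0.075],"rotation":[0,0,0],"grip":0.03}]' 100
python3 -m handwheel '[{"dp":[0,0,0],"rotation":[0,0,0],"grip":0},{"dp":[0,0,0],"rotation":[0,0,0],"grip":0},{"dp":[0,0,0],"rotation":[0,0,0],"grip":0},{"dp":[0,0,0],"rotation":[0,0,0],"grip":0}]'
python3 -m handwheel '[{"dp":[0,0,-0.01],"rotation":[0,0,0],"grip":0},{"dp":[0,0,-0.03],"rotation":[0,0,0],"grip":0},{"dp":[0,0,-0.06],"rotation":[0,0,0],"grip":0},{"dp":[0,0,-0.10],"rotation":[0,0,0],"grip":0},{"dp":[0,0,-0.135],"rotation":[0,0,0],"grip":0}]'
python3 -c "
from h import *
plan(.6122,-.0205,.385,5)"
```

```text
t: 21.32
eef_pos: [0.5338, 0.3175, 0.2464]
tcp_rot: [[-0.994, 0.109, 0.001], [0.109, 0.994, 0.001], [-0.001, 0.001, -1.0]]
ft_force: [-0.4, 0.9, 0.4]
gripper_width: 0.0298
t: 21.82
eef_pos: [0.5338, 0.3179, 0.2467]
tcp_rot: [[-0.994, 0.108, 0.002], [0.108, 0.994, 0.001], [-0.001, 0.002, -1.0]]
ft_force: [0.7, 1.6, 6.3]
gripper_width: 0.0066
t: 22.45
eef_pos: [0.5333, 0.3174, 0.3834]
tcp_rot: [[-0.994, 0.108, 0.001], [0.108, 0.994, 0.001], [-0.001, 0.001, -1.0]]
ft_force: [0.3, 0.1, -1.3]
gripper_width: 0.0062
t 22.45 dp [-0.115  -0.3274 -0.0017] rot [1.000e-03 0.000e+00 1.375e+00] J1,7 [-4. 22.] F [ 0.3  0.1 -1.3] w 0.0062 pos [0.5333 0.3174 0.3834]
```

```bash
python3 -m handwheel '[{"dp":[-0.01,-0.03,0],"rotation":[0,0,0.15],"grip":0},{"dp":[-0.025,-0.07,0],"rotation":[0,0,0.3],"grip":0},{"dp":[-0.04,-0.11,0],"rotation":[0,0,0.46],"grip":0},{"dp":[-0.055,-0.15,0],"rotation":[0,0,0.62],"grip":0},{"dp":[-0.068,-0.19,0],"rotation":[0,0,0.78],"grip":0}]' >/dev/null
python3 -c "
from h import *
plan(.6122,-.0205,.385,5)"
```

```text
t 23.07 dp [-0.1292 -0.0633 -0.003 ] rot [ 0.001 -0.     0.59 ] J1,7 [10.  1.] F [ 0.2  0.5 -0.7] w 0.0063 pos [0.5806 0.1199 0.382 ]
```

```bash
python3 -m handwheel '[{"dp":[-0.035,-0.015,0],"rotation":[0,0,0.16],"grip":0},{"dp":[-0.07,-0.03,0],"rotation":[0,0,0.32],"grip":0},{"dp":[-0.105,-0.05,0],"rotation":[0,0,0.48],"grip":0},{"dp":[-0.129,-0.063,0],"rotation":[0,0,0.59],"grip":0},{"dp":[-0.129,-0.063,0],"rotation":[0,0,0.59],"grip":0}]' >/dev/null
python3 -m handwheel '[{"dp":[0,0,0],"rotation":[0,0,0],"grip":0}]' >/dev/null
python3 -c "
from h import *
plan(.6122,-.0205,.2587,5)"
```

```text
t 23.82 dp [-0.0026 -0.001   0.1227] rot [ 0.001 -0.001  0.007] J1,7 [ 17. -14.] F [-0.2  1.  -1.1] w 0.0062 pos [ 0.6129 -0.0179  0.3814]
```

```bash
python3 -m handwheel '[{"dp":[-0.002,-0.001,0.02],"rotation":[0,0,0],"grip":0},{"dp":[-0.002,-0.001,0.05],"rotation":[0,0,0],"grip":0},{"dp":[-0.002,-0.001,0.08],"rotation":[0,0,0],"grip":0},{"dp":[-0.002,-0.001,0.105],"rotation":[0,0,0],"grip":0},{"dp":[-0.002,-0.001,0.117],"rotation":[0,0,0],"grip":0}]'
python3 -m handwheel '[{"dp":[0,0,0.0015],"rotation":[0,0,0],"grip":0},{"dp":[0,0,0.003],"rotation":[0,0,0],"grip":0},{"dp":[0,0,0.0045],"rotation":[0,0,0],"grip":0},{"dp":[0,0,0.0045],"rotation":[0,0,0],"grip":0}]'
python3 -m handwheel '[{"dp":[0,0,0.001],"rotation":[0,0,0],"grip":0},{"dp":[0,0,0.0015],"rotation":[0,0,0],"grip":0},{"dp":[0,0,0.0015],"rotation":[0,0,0],"grip":0}]'
```

```text
t: 24.45
eef_pos: [0.6119, -0.0197, 0.2628]
tcp_rot: [[-0.094, 0.996, -0.001], [0.996, 0.094, 0.001], [0.001, -0.001, -1.0]]
ft_force: [-0.4, -0.3, -1.3]
gripper_width: 0.0061
t: 24.95
eef_pos: [0.6123, -0.0208, 0.2594]
tcp_rot: [[-0.092, 0.996, 0.0], [0.996, 0.092, -0.0], [-0.0, 0.0, -1.0]]
ft_force: [-0.2, -0.0, -0.2]
gripper_width: 0.0065
t: 25.32
eef_pos: [0.6124, -0.0207, 0.2587]
tcp_rot: [[-0.092, 0.996, 0.001], [0.996, 0.092, -0.0], [-0.0, 0.001, -1.0]]
ft_force: [-5.1, -0.3, 17.5]
gripper_width: 0.0067
```

Seated exactly at the predicted 0.2587. Release, rise, move aside and look.

```bash
python3 -m handwheel '[{"dp":[0,0,-0.001],"rotation":[0,0,0],"grip":0.026},{"dp":[0,0,-0.001],"rotation":[0,0,0],"grip":0.026},{"dp":[0,0,-0.03],"rotation":[0,0,0],"grip":0.026},{"dp":[0,0,-0.07],"rotation":[0,0,0],"grip":0.026},{"dp":[0,0,-0.1],"rotation":[0,0,0],"grip":0.026}]'
python3 -m handwheel '[{"dp":[-0.05,-0.03,-0.03],"rotation":[0,0,0],"grip":0.03},{"dp":[-0.11,-0.06,-0.06],"rotation":[0,0,0],"grip":0.03},{"dp":[-0.17,-0.06,-0.06],"rotation":[0,0,0],"grip":0.03},{"dp":[-0.23,-0.06,-0.06],"rotation":[0,0,0],"grip":0.03},{"dp":[-0.28,-0.06,-0.06],"rotation":[0,0,0],"grip":0.03}]' | grep pos
python3 -c "
from h import *
im=optics.read_camera('top');b=optics.read_camera('side'); raw=im.copy()
def rim(name,c,R,z): 
    a=np.linspace(0,2*np.pi,60); return proj(name,np.c_[c[0]+R*np.cos(a),c[1]+R*np.sin(a),0*a+z]).round().astype(int)
for n,i in(('top',im),('side',b)):
    cv2.polylines(i,[rim(n,(.664,-.016),.052,.080)],True,(0,0,255),1)
m=steel(raw); cs=cv2.findContours(m,cv2.RETR_EXTERNAL,cv2.CHAIN_APPROX_NONE)[0]
P=np.vstack([cast('top',c,.056) for c in cs]); x=np.array([.664,-.016])
for _ in range(6):
    Q=P[abs(np.hypot(*(P-x).T)-.087)<.006]; x,e=circ(Q,.087)
print('pan',len(Q),x.round(4))
for n,px,R,h in(('can',(214,297),.03,.118),('bearing',(291,161),.04,.024),('tin',(412,154),.037,.1)):
    c=min(cs,key=lambda c:np.linalg.norm(c.reshape(-1,2).mean(0)-px) if len(c)>30 else 1e9); print(n,circ(cast('top',c,h),R)[0].round(4))
cv2.imwrite('pics/p8.png',np.hstack([cv2.resize(im[110:270,280:440],None,fx=2.5,fy=2.5),cv2.resize(b[160:320,210:370],None,fx=2.5,fy=2.5)]))
"
```

```text
t: 25.95
eef_pos: [0.6123, -0.0207, 0.3589]
tcp_rot: [[-0.092, 0.996, 0.001], [0.996, 0.092, 0.0], [0.0, 0.001, -1.0]]
ft_force: [0.5, -0.3, 0.2]
gripper_width: 0.0258
eef_pos: [0.578, -0.3075, 0.4177]
pan 179 [ 0.6644 -0.0163]
can [0.3623 0.3138]
bearing [0.71   0.1379]
tin [ 0.704  -0.1646]
```

View pics/p8.png

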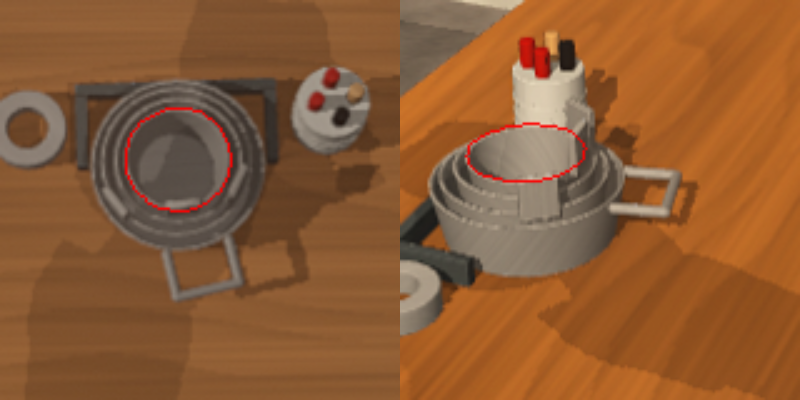

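The final picture shows four concentric rims. The small tub's is on its predicted circle, the pan is against the back bar, and the bystanders haven't moved.

```bash
python3 -c "
from rig import r
print(r.close_job())"
```

```text
the job is handed in; nothing more can be done
None
```

I slid the pan into the bay by its loop until it was against the back bar, then nested the big, middle and small tubs in it. The job was handed in at about 26 s of the 72 s allowed.

- **Pan:** it stalled against the back bar with the sliding force up to 21 N. It ended centred between the side bars at (0.664, −0.016). That is about 3 mm deeper than my picture estimate of the bay. I trust the contact, so I took the difference as measurement error.
- **Tubs:** each was lowered until the arm felt it touch, within 0.3 mm of the height expected for sitting on the floor below. In the last pictures the rims are concentric and look level.
- **Bystanders:** the spray can, tool tin and bearing are within 0.5 mm of where they started.
- **Forces:** the highest wrist force I saw was about 32 N, while pressing the pan home.

One early move was refused because a value was missing from its rows. Nothing moved and I repeated it.

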